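Shim the rocking display stand

TASK

The display stand on the shop counter rocks because one leg, the far left one as seen from the robot, is cut short and hangs clear. Take the tapered wooden wedge and push it flat along the counter, thin end first, under the short leg until it is tight and the leg bears firmly on it, then let go and leave it there. Stop once it is tight: do not jack the stand's other legs off the counter, ram or shift the stand, or disturb its stock and the other things around.

Things in the scene. Friction and masses are not known exactly. Their poses are not given: they have to be found in the camera images.
- stand: Pine display stand: board 214 x 304 mm, 18 mm thick, top 130 mm above the counter, on four square legs of 28 x 28 mm centred 85 mm (x) and 130 mm (y) from its middle; below 76 mm only the legs, three with rubber pads. Origin in its middle at counter height, x along the short side, y the long, z up. About 3.7 kg with its stock. The leg at its +x +y corner (away from the robot, on its left) is short.
- short_leg (a point): On the axis of the short leg, 50 mm above the stand's foot level; axes as the stand's. Its outer faces look to +y and +x. It hangs 4.5 to 12.5 mm clear of the counter (differs). Once a wedge touches it, the push climbs from 1 or 2 N to 13 to 20 N within 2 or 3 mm of travel (friction and load differ); about 8 N leaves it tight. Pushed on, it lifts the next legs and shoves the stand.
- left_foot (a point): Centre of the underside of the stand's leg at its -x +y corner, next to the short one. It stands on the counter (height 0) and must stay there.
- right_foot (a point): The same for the leg at the +x -y corner, the other one next to the short leg.
- wedge: Beech wedge, 180 mm long (x), 36 mm wide (y), flat below; its top slopes straight from 22 mm thick at the -x end to 3 mm at the +x end, about 1 mm in 9.5. 65 g. Origin at the middle of its underside, z up. Lies flat on the counter to the left of the stand.
- wedge_nose (a point): Middle of the lower edge of the wedge's thin end (90 mm along +x from its origin).
- batten: Straight offcut of the same wood, 120 x 36 x 19 mm, not tapered; not needed, leave it. Origin at the middle of its underside.
- planter: Concrete planter with a succulent, 110 mm across, 75 mm high, heavy, stands on the stand's board. Origin at the middle of its underside.
- books: Two small books stacked, 115 x 155 x 38 mm, on the stand's board. Origin at the middle of the underside.
- candle: Candle in an amber glass, 70 mm across, 87 mm high, on the stand's board. Origin at the middle of its underside.
- twine: Reel of twine, 60 mm across, 63 mm high, upright on the counter. Origin at the middle of its underside.
- shears: Florist's shears lying on the counter, about 165 mm long. Origin near the pivot.
- flute: Champagne glass, 60 mm across, 215 mm high, on the counter. Origin at the middle of its foot.
- ribbon: Reel of ribbon lying flat, 70 mm across, 25 mm high. Origin at the middle of its underside.
Mind the look-alikes: they are no part of the job. What is shaped like the wedge but pink or yellow is not meant.

How it is judged:
By the outcome, as a careful person would: the job done as asked, in the order asked, and still so for the second after the job is handed in, with the robot touching nothing.
It also fails if it takes over 38 s, if anything falls off the work surface, if the arm or the gripper's body presses on something with over 40 N, if the wrist force passes 120 N, or if a joint passes its speed limit or range.

ROBOT

A 7-joint arm with a two-finger parallel gripper is mounted at the origin on the work surface. World frame = base frame: x ahead of the robot, y to its left, z up, the work surface at z = 0. Lengths are in m, angles in degrees, forces in N, time in s.
With the tool pointing down it reaches from about 0.35 to 0.775 m from the base axis. Payload 3.1 kg.
Tool frame: the origin (TCP) lies midway between the tips of the shut fingers; the grasp point (between the pads) lies 19 mm behind it; z points along the fingers, y is the line along which they close (so a half turn about z gives the same grasp; the last joint's range is limited). The gripper opens to 85 mm and grips with 20 to 120 N. Pads are 22 mm wide; open, the fingers measure 114 mm over their backs; the gripper's body (76 mm by 85 mm) begins 54 mm behind the grasp point. The pads swing forward as they close: fully open they stand 13 mm farther back than shut.
Start: joints at [-2.389, 17.813, 0.802, 86.603, -0.252, 75.585, -1.558], TCP at [0.55, 0, 0.231] pointing down, gripper open.
Joint ranges: [-154.91, 154.91], [-16.99, 109.72], [-72.82, 74.43], [7.12, 147.25], [-82.49, 262.49], [11.32, 116.49], [-174.64, 174.64]. Speed limits (degrees/s): [159.86, 159.86, 180, 180, 180, 180, 180].

INTERFACE

Orientations are given as a 3x3 rotation matrix whose columns are the frame's x, y, z axes.
In Python, from station import robot gives the robot as it stands.
- The arm moves only by the shell command python3 -m handwheel 'ROWS' [FORCE]. ROWS is JSON, a list that holds one entry, the list of rows, each a list of 5 numbers: the opening, from 0 (shut) to 1 (fully open), then the shift along the tool's x, y, z normalised to -1 to 1, where 1 is 150 mm, then the turn about the tool's z normalised to -1 to 1, where 1 is 60 degrees. In form: [[[jaw, tx, ty, tz, roll], ...]]. A call has 1 to 10 rows; each row is the pose to reach, as a shift and turn from the pose commanded when the call began, along the tool's axes at that moment; what a row does not reach only later rows make up. A row lasts 1/12 s, in which the tool goes at most 41.7 mm and 7.16 degrees, less where a joint would pass 70% of its speed; a pose out of reach is approached as far as the arm can. A call with a number of a shift or a turn outside -1 to 1 is refused whole. A call with a gripper value outside its range is refused whole. The fingers move at their own pace and stop on an object; FORCE is the grip in N (left out, the last holds). Time passes only in rows, so rows that repeat a pose let the fingers close. It gives the time, the measured TCP pose, the force, the opening and the grip force at its end, in the units of the state.
- robot.observe(): the state, without advancing time (a new reading comes with each control period).
- robot.camera(name): name is "scene" or "side" or "wrist"; returns the picture (480x640x3 uint8, red, green, blue); there is no depth.
- robot.camera_info(name): a dict with "camera_matrix" (3x3 intrinsics, pixels), "dist_coeffs" ([k1, k2, p1, p2, k3] as OpenCV has them; the pictures are not rectified), "rvec" (rotation vector, rad) and "tvec" (3), from world to camera coordinates, as OpenCV has them; the wrist camera has in their place "tool_from_camera" (4x4, takes a point from camera to tool coordinates, whose origin is the TCP and whose axes are the flange's). Camera axes: x right, y down, z forward; pixel columns grow to the right and rows downward; lengths in m; the calibration is good to about 2 mm. A picture is of the moment at which its call begins: read the wrist's pose just before it. camera_info takes no time and is no camera call.
- robot.sign_off(): hands the job in; it is judged then, once.
The state is a dict: "time": time; "joint_pos": joint angles; "joint_velocities": joint speeds; "tau": joint torques, N m; "tcp_pos": TCP position; "ee_rot": TCP orientation; "contact_force": force on the tool from outside, world axes, zero at the start; "torque": the same for the moment, N m; "finger_gap": finger opening in m; "finger_force": force on a finger pad.
Only numpy, scipy, OpenCV 4.12 (cv2) and the standard library are available. Lean on these libraries where they do the work, as an engineer would, in place of code of your own. Each camera call takes 0.05 s, during which the arm holds its last target. There are 200 camera calls.

## Working session

There is one attempt and no reset: what is moved stays moved. The work goes in short steps, Python scripts to look and compute and a shell command to move; the robot and the scene stay as the last step left them, time stands still between calls to the robot, and variables do not carry over. Pictures are saved under pics/ and viewed, at most 10 in all, crops included, and the job is handed in when it is done.

```bash
ls; mkdir -p pics; python3 - <<'E'
from station import robot
import cv2,numpy as np
for n in ("scene","side"):
    im=robot.camera(n); cv2.imwrite(f"pics/{n}0.png",im[:,:,::-1])
    print(n,robot.camera_info(n))
print(robot.camera_info("wrist"))
s=robot.observe();print(s["time"],s["tcp_pos"],s["ee_rot"],s["contact_force"])
E
```

```text
pics
scene {'camera_matrix': array([[515.9782983 ,   0.        , 312.05353559],
       [  0.        , 515.9782983 , 238.40951221],
       [  0.        ,   0.        ,   1.        ]]), 'dist_coeffs': array([-0.14099058,  0.        ,  0.        ,  0.        ,  0.        ]), 'rvec': array([ 0.92978731,  2.33178524, -1.26559651]), 'tvec': array([ 0.36647829, -0.1147492 ,  1.7230486 ])}
side {'camera_matrix': array([[536.5941578 ,   0.        , 314.51287184],
       [  0.        , 536.5941578 , 244.94380819],
       [  0.        ,   0.        ,   1.        ]]), 'dist_coeffs': array([-0.02300785,  0.        ,  0.        ,  0.        ,  0.        ]), 'rvec': array([ 0.91962962, -2.4139015 ,  1.19937436]), 'tvec': array([0.39051659, 0.27986524, 1.07433215])}
{'camera_matrix': array([[423.21680183,   0.        , 323.86054879],
       [  0.        , 423.21680183, 240.76621307],
       [  0.        ,   0.        ,   1.        ]]), 'dist_coeffs': array([-0.05644237,  0.        ,  0.        ,  0.        ,  0.        ]), 'tool_from_camera': array([[-1.62856946e-04, -9.50330956e-01, -3.11241139e-01,
         7.92451821e-02],
       [ 9.99999916e-01, -2.71818065e-04,  3.06708134e-04,
        -3.09960957e-04],
       [-3.76075199e-04, -3.11241063e-01,  9.50330921e-01,
        -1.42160942e-01],
       [ 0.00000000e+00,  0.00000000e+00,  0.00000000e+00,
         1.00000000e+00]])}
0.1 [5.49342407e-01 1.30799060e-05 2.30312386e-01] [[-1.12997341e-04  9.99997704e-01 -2.14003592e-03]
 [ 9.99999989e-01  1.12783874e-04 -9.98697035e-05]
 [-9.96281126e-05 -2.14004718e-03 -9.99997705e-01]] [0.05877985 0.57915206 0.27326046]
```

View pics/scene0.png

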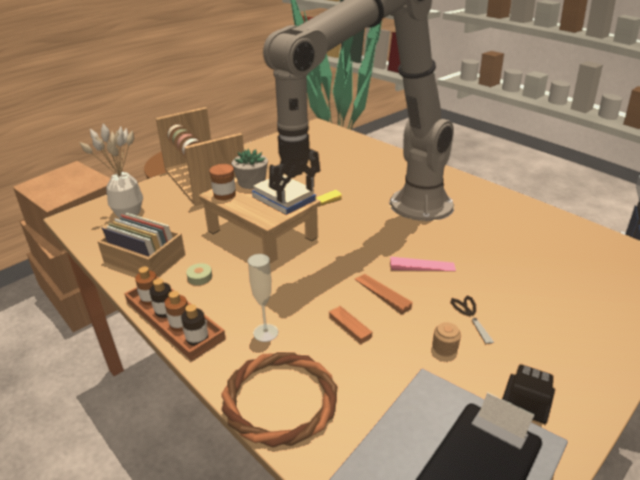

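View pics/side0.png

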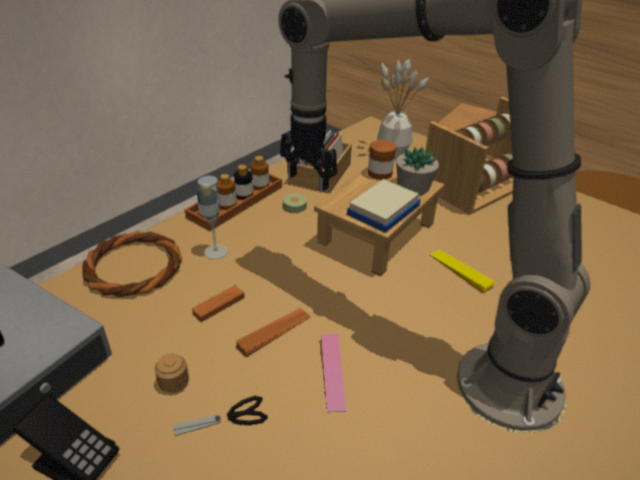

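Scene picture: wedge at about (383,293), batten (350,323), flute (265,330), stand legs at (212,220), (270,245), (311,230). Side picture: wedge at (273,331), batten (218,302), stand legs (324,235), (380,255). I'll zoom in on both views.

```bash
cat > h.py <<'E'
import cv2,numpy as np
from station import robot
def cam(n,obs=None):
    i=robot.camera_info(n);K,d=i["camera_matrix"],i["dist_coeffs"]
    if n=="wrist":
        T=np.eye(4);T[:3,:3]=obs["ee_rot"];T[:3,3]=obs["tcp_pos"];T=T@i["tool_from_camera"]
        return K,d,T[:3,:3],T[:3,3]
    R=cv2.Rodrigues(i["rvec"])[0];return K,d,R.T,-R.T@i["tvec"]
def ray(c,px):
    p=cv2.undistortPoints(np.float64(px).reshape(-1,1,2),c[0],c[1])[:,0]
    v=np.c_[p,np.ones(len(p))]@c[2].T
    return v
def plane(c,px,z):
    v=ray(c,px);return c[3]+v*((z-c[3][2])/v[:,2])[:,None]
def tri(c1,p1,c2,p2):
    out=[]
    for a,b in zip(ray(c1,p1),ray(c2,p2)):
        s=np.linalg.lstsq(np.c_[a,-b],c2[3]-c1[3],rcond=None)[0]
        P,Q=c1[3]+a*s[0],c2[3]+b*s[1];out.append(np.r_[(P+Q)/2,np.linalg.norm(P-Q)])
    return np.array(out)
def proj(c,X):
    R=c[2].T;return cv2.projectPoints(np.float64(X).reshape(-1,3),cv2.Rodrigues(R)[0],-R@c[3],c[0],c[1])[0][:,0]
E
python3 - <<'E'
from h import *
a=cv2.imread("pics/scene0.png");b=cv2.imread("pics/side0.png")
cv2.imwrite("pics/c1.png",cv2.resize(a[150:350,190:430],None,fx=3,fy=3,interpolation=cv2.INTER_CUBIC))
cv2.imwrite("pics/c2.png",cv2.resize(b[160:360,190:450],None,fx=3,fy=3,interpolation=cv2.INTER_CUBIC))
for n,im in(("scene",a),("side",b)):
    c=cam(n);print(n,c[3])
    h=cv2.cvtColor(im,cv2.COLOR_BGR2HSV)
    roi=(330,250,420,350) if n=="scene" else (180,280,320,360)
    x0,y0,x1,y1=roi
    print(h[293,383] if n=="scene" else h[331,273], h[250,370])
    m=cv2.inRange(h,(0,165,60),(13,255,255));q=np.zeros_like(m);q[y0:y1,x0:x1]=m[y0:y1,x0:x1]
    for k in cv2.findContours(q,0,1)[0]:
        if cv2.contourArea(k)<150:continue
        r=cv2.boxPoints(cv2.minAreaRect(k));print(cv2.contourArea(k),r.round(1).tolist())
        ap=cv2.approxPolyDP(k,3,True)[:,0];print(ap.tolist());print(plane(c,ap,0)[:,:2].round(3).tolist())
E
```

```text
scene [1.27587221 0.86309747 0.86231261]
[ 11 150 202] [ 16 118 149]
side [-0.13952204  0.7813083   0.86896966]
[ 12 185 149] [ 17 134 110]
1023.5 [[234.89999389648438, 341.8999938964844], [300.79998779296875, 302.29998779296875], [309.79998779296875, 317.29998779296875], [243.89999389648438, 356.8999938964844]]
[[309, 316], [296, 310], [238, 340], [238, 347], [247, 355]]
[[0.425, 0.127], [0.459, 0.132], [0.49, 0.284], [0.475, 0.297], [0.445, 0.299]]
665.5 [[191.60000610351562, 308.70001220703125], [237.10000610351562, 283.29998779296875], [244.5, 296.3999938964844], [198.89999389648438, 321.79998779296875]]
[[242, 292], [234, 286], [193, 311], [204, 319], [236, 297], [241, 298]]
[[0.595, 0.174], [0.625, 0.173], [0.63, 0.293], [0.592, 0.292], [0.593, 0.195], [0.582, 0.19]]
```

View pics/c1.png

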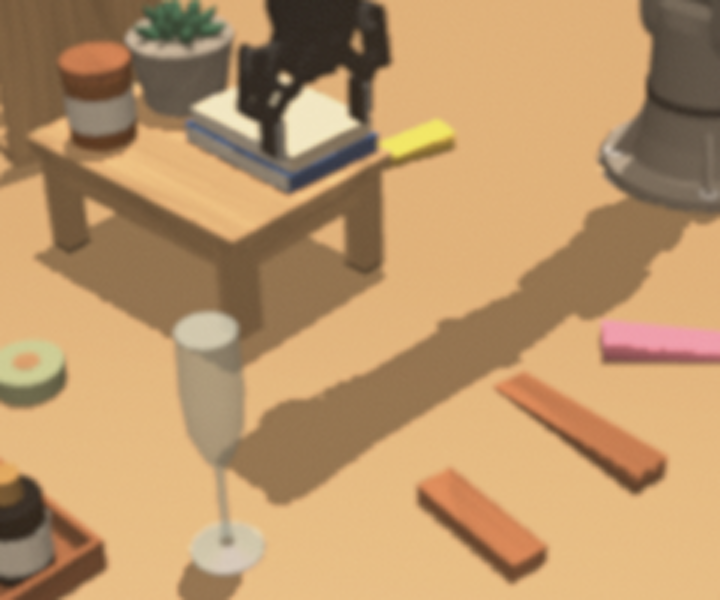

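View pics/c2.png

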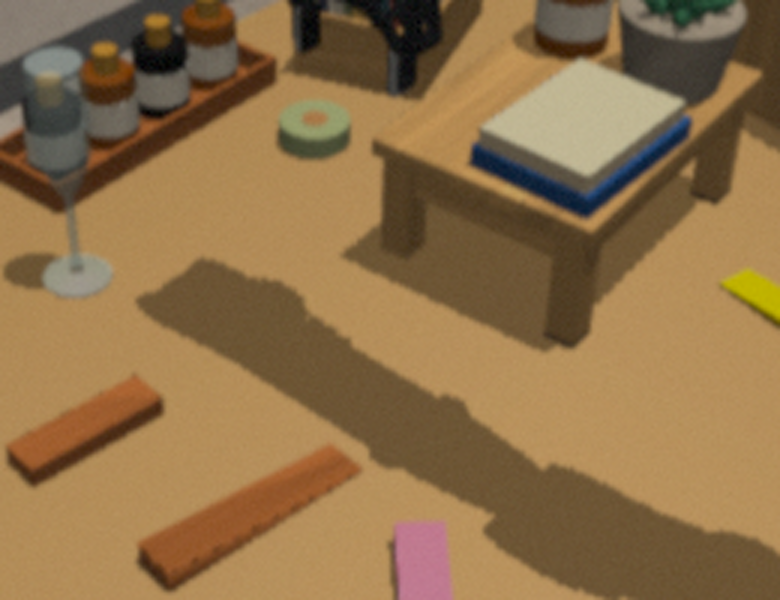

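Crop 1 (x3, offset 190,150): board-top corners at (27,138), (237,241), (388,155); the wedge's thin end is at (510,380), thick end at (650,475). Crop 2 (x3, offset 190,160): board-top corners (374,146), (590,230), (762,75); wedge thin end (345,455), thick end (155,565). The thin end already faces the stand.

```bash
python3 - <<'E'
from h import *
s,d=cam("scene"),cam("side")
S=lambda p:np.array(p)/3+[190,150]
D=lambda p:np.array(p)/3+[190,160]
print("board scene +x-y,+x+y,-x+y\n",plane(s,S([(27,138),(237,241),(388,155)]),.13).round(3))
print("board side +x+y,-x+y,-x-y\n",plane(d,D([(374,146),(590,230),(762,75)]),.13).round(3))
print(tri(s,S([(237,241),(388,155)]),d,D([(374,146),(590,230)])).round(3))
print("feet scene -x+y outer: bottom corners",plane(s,S([(348,262),(366,274),(383,265)]),0).round(3), "+x-y",plane(s,S([(57,240),(70,250),(88,242)]),0).round(3))
print("feet side -x+y",plane(d,D([(545,332),(568,347),(588,338)]),0).round(3))
print("short leg bottom scene",plane(s,S([(218,320),(238,335),(262,320)]),.008).round(3),"side",plane(d,D([(384,244),(404,258),(424,247)]),.008).round(3))
print("wedge scene nose",plane(s,S([(497,388),(525,373)]),.003).round(3),"tail top",plane(s,S([(635,480),(665,458)]),.022).round(3),"tail bottom",plane(s,S([(638,493),(664,472)]),0).round(3))
print("wedge side nose",plane(d,D([(331,445),(361,467)]),.003).round(3),"tail top",plane(d,D([(139,547),(168,572)]),.022).round(3),"tail bot",plane(d,D([(144,565),(170,588)]),0).round(3))
print("batten",plane(s,S([(418,487),(450,470),(545,547),(513,568)]),.019).round(3))
print("flute",plane(s,S([(228,548)]),0),plane(d,D([(77,277)]),0))
E
```

```text
board scene +x-y,+x+y,-x+y
 [[ 0.619 -0.366  0.13 ]
 [ 0.589 -0.068  0.13 ]
 [ 0.389 -0.085  0.13 ]]
board side +x+y,-x+y,-x-y
 [[ 0.576 -0.063  0.13 ]
 [ 0.378 -0.089  0.13 ]
 [ 0.398 -0.384  0.13 ]]
[[ 0.584 -0.073  0.124  0.004]
 [ 0.381 -0.094  0.124  0.002]]
feet scene -x+y outer: bottom corners [[ 0.411 -0.122  0.   ]
 [ 0.413 -0.094  0.   ]
 [ 0.39  -0.094  0.   ]] +x-y [[ 0.601 -0.369  0.   ]
 [ 0.602 -0.342  0.   ]
 [ 0.58  -0.342  0.   ]]
feet side -x+y [[ 0.414 -0.098  0.   ]
 [ 0.388 -0.096 -0.   ]
 [ 0.383 -0.116  0.   ]]
short leg bottom scene [[ 0.576 -0.126  0.008]
 [ 0.577 -0.094  0.008]
 [ 0.545 -0.097  0.008]] side [[ 0.586 -0.091  0.008]
 [ 0.56  -0.087  0.008]
 [ 0.557 -0.111  0.008]]
wedge scene nose [[0.458 0.127 0.003]
 [0.423 0.13  0.003]] tail top [[0.484 0.306 0.022]
 [0.445 0.306 0.022]] tail bottom [[0.474 0.303 0.   ]
 [0.438 0.302 0.   ]]
wedge side nose [[0.454 0.124 0.003]
 [0.421 0.126 0.003]] tail top [[0.471 0.303 0.022]
 [0.44  0.305 0.022]] tail bot [[0.472 0.299 0.   ]
 [0.443 0.302 0.   ]]
batten [[0.614 0.185 0.019]
 [0.58  0.189 0.019]
 [0.592 0.304 0.019]
 [0.627 0.303 0.019]]
flute [[0.75864549 0.11700813 0.        ]] [[ 7.56845961e-01  1.16920223e-01 -1.11022302e-16]]
```

Scene and side agree to about 5 mm or better on the wedge: nose (0.439,0.127), tail (0.457,0.302). The stand's yaw is about 5.5°, with the short leg near (0.57,-0.10). Next I move above the wedge's tail.

```bash
python3 -m handwheel '[[[1,0.28,-0.18,0,0],[1,0.55,-0.35,0,0],[1,0.8,-0.5,0,0],[1,1,-0.63,0,0],[1,1,-0.63,0,0],[1,1,-0.63,0,0]]]' && python3 -m handwheel '[[[1,0.28,0,0.2,0.1],[1,0.5,0,0.4,0.1],[1,0.7,0,0.6,0.1],[1,0.88,0,0.74,0.1],[1,0.88,0,0.74,0.1],[1,0.88,0,0.74,0.1],[1,0.88,0,0.74,0.1]]]'
python3 - <<'E'
from h import *
o=robot.observe();im=robot.camera("wrist")[:,:,::-1];cv2.imwrite("pics/w1.png",im)
np.save("o1.npy",np.c_[o["ee_rot"],o["tcp_pos"]]);print(o["tcp_pos"],o["ee_rot"].round(3))
E
```

```text
time: 0.6
tcp_pos: [0.4525, 0.1548, 0.2311]
ee_rot: [[-0.01, 1.0, -0.002], [1.0, 0.01, 0.002], [0.002, -0.002, -1.0]]
contact_force: [0.1, 0.5, 0.2]
finger_gap: 0.0856
finger_force: 0.0
time: 1.18
tcp_pos: [0.4564, 0.2803, 0.1199]
ee_rot: [[0.106, 0.994, -0.0], [0.994, -0.106, -0.002], [-0.002, -0.0, -1.0]]
contact_force: [0.6, -0.9, 1.4]
finger_gap: 0.0856
finger_force: 0.0
[0.45642312 0.2802801  0.11986612] [[ 0.106  0.994 -0.   ]
 [ 0.994 -0.106 -0.002]
 [-0.002 -0.    -1.   ]]
```

View pics/w1.png

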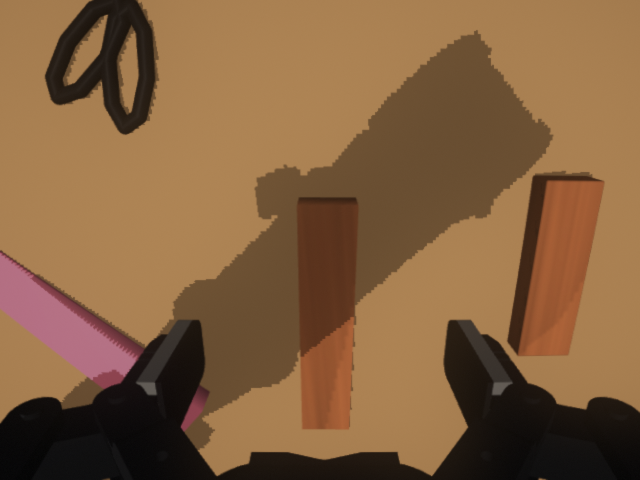

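Wrist view: wedge centred, tail edge at (298..357,200), thin end at (303..351,428). The batten is to the right, and the pink look-alike's end is at (130..208,345..430), near the left finger.

```bash
python3 - <<'E'
from h import *
M=np.load("o1.npy");c=cam("wrist",dict(ee_rot=M[:,:3],tcp_pos=M[:,3]))
T=plane(c,[(298,199),(357,199)],.022);N=plane(c,[(303,429),(351,429)],.003)
print(T.round(4),N.round(4));t,n=T.mean(0)[:2],N.mean(0)[:2];d=n-t;L=np.linalg.norm(d);d/=L
print("L",L,"dir",np.degrees(np.arctan2(d[1],d[0]))+90,"grip",t+.02*d, n)
g=t+.02*d;w=np.array([-d[1],d[0]])
R=M[:,:3];print("grip in tool",R.T@(np.r_[g,0]-M[:,3]))
P=plane(c,[(130,350),(208,390),(190,430)],.012)[:,:2];print("pink",P, "rel grip along/across",(P-g)@np.c_[d,w])
print("batten",plane(c,[(535,177),(511,347)],.0)[:,:2])
E
```

```text
[[0.4441 0.3076 0.022 ]
 [0.4781 0.304  0.022 ]] [[0.4237 0.1253 0.003 ]
 [0.4602 0.1214 0.003 ]]
L 0.18338295058573356 dir -5.98461733364384 grip [0.45900567 0.28587977] [0.44197113 0.12338727]
grip in tool [0.00610245 0.00197674 0.1198531 ]
pink [[0.31421769 0.21253173]
 [0.36198653 0.174806  ]
 [0.34115621 0.14047726]] rel grip along/across [[ 0.08804409 -0.1363515 ]
 [ 0.12058377 -0.08490967]
 [ 0.15689721 -0.10204729]]
batten [[0.5923511  0.30145393]
 [0.58139485 0.17880149]]
```

```bash
python3 -m handwheel '[[[1,0.03,0.013,0.2,0],[1,0.03,0.013,0.4,0],[1,0.03,0.013,0.58,0],[1,0.03,0.013,0.7,0],[1,0.03,0.013,0.775,0],[1,0.03,0.013,0.775,0],[1,0.03,0.013,0.775,0]]]' && python3 -m handwheel '[[[0.5,0,0,0,0],[0.35,0,0,0,0],[0.25,0,0,0,0],[0.25,0,0,0,0],[0.25,0,0,0,0],[0.25,0,0,0,0],[0.25,0,0,0,0],[0.25,0,0,0,0]]]' 50
```

```text
time: 1.82
tcp_pos: [0.4594, 0.2854, 0.0051]
ee_rot: [[0.107, 0.994, 0.002], [0.994, -0.107, 0.0], [0.0, 0.002, -1.0]]
contact_force: [-0.2, -0.4, 1.2]
finger_gap: 0.0855
finger_force: 0.0
time: 2.48
tcp_pos: [0.4588, 0.287, 0.0052]
ee_rot: [[0.104, 0.995, 0.002], [0.995, -0.104, 0.001], [0.001, 0.002, -1.0]]
contact_force: [-0.4, 0.2, 6.3]
finger_gap: 0.0349
finger_force: 51.6
```

```bash
python3 -m handwheel '[[[0.25,0,0,-0.007,0],[0.25,-0.05,0.005,-0.007,0],[0.25,-0.15,0.015,-0.007,0]]]' && python3 -m handwheel '[[[0.25,-0.1,0.01,0,0],[0.25,-0.25,0.025,0,0],[0.25,-0.4,0.04,0,0],[0.25,-0.55,0.055,0,0],[0.25,-0.7,0.07,0,0],[0.25,-0.78,0.08,0,0],[0.25,-0.78,0.08,0,0],[0.25,-0.78,0.08,0,0]]]'
python3 - <<'E'
from h import *
o=robot.observe();np.save("o2.npy",np.c_[o["ee_rot"],o["tcp_pos"]]);print(o["tcp_pos"])
ims=[robot.camera("wrist"),robot.camera("side")]
cv2.imwrite("pics/w2.png",np.hstack([cv2.resize(ims[0],(400,300)),cv2.resize(ims[1][140:380,150:470],(400,300),interpolation=cv2.INTER_CUBIC)])[:,:,::-1])
for n,i in zip(("wrist2","side2"),ims): cv2.imwrite(f"pics/{n}.png",i[:,:,::-1])
E
```

```text
time: 2.73
tcp_pos: [0.4573, 0.2659, 0.0052]
ee_rot: [[0.101, 0.995, 0.001], [0.995, -0.101, 0.003], [0.003, 0.0, -1.0]]
contact_force: [-0.1, 1.4, 3.3]
finger_gap: 0.0346
finger_force: 51.1
time: 3.4
tcp_pos: [0.4575, 0.1433, 0.0052]
ee_rot: [[0.108, 0.994, -0.0], [0.994, -0.108, -0.002], [-0.002, -0.0, -1.0]]
contact_force: [0.3, -1.2, 2.5]
finger_gap: 0.035
finger_force: 51.3
[0.45747585 0.14333532 0.00518992]
```

View pics/w2.png

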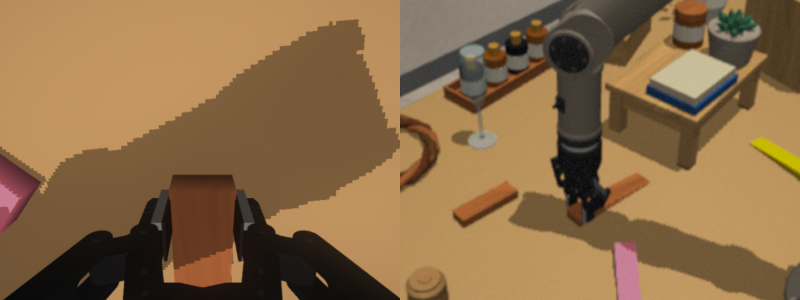

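The wedge is held square in the fingers (wrist half: jaws at (165,215) and (240,215)) and has stayed flat. Next: line up in front of the short leg, nose about 20 mm short of it, with the yaw matched to the stand.

```bash
python3 -m handwheel '[[[0.25,-0.15,0.05,0,0],[0.25,-0.29,0.2,0,-0.05],[0.25,-0.29,0.35,0,-0.1],[0.25,-0.29,0.5,0,-0.15],[0.25,-0.29,0.6,0,-0.195],[0.25,-0.29,0.645,0,-0.195],[0.25,-0.29,0.645,0,-0.195],[0.25,-0.29,0.645,0,-0.195]]]'
python3 - <<'E'
from h import *
o=robot.observe();np.save("o3.npy",np.c_[o["ee_rot"],o["tcp_pos"]]);print(o["tcp_pos"])
a,b=robot.camera("scene"),robot.camera("side")
cv2.imwrite("pics/p3.png",np.vstack([cv2.resize(a[200:300,220:420],None,fx=3,fy=3,interpolation=2),cv2.resize(b[190:290,230:430],None,fx=3,fy=3,interpolation=2)])[:,:,::-1])
E
```

```text
time: 4.17
tcp_pos: [0.55, 0.0941, 0.0052]
ee_rot: [[-0.1, 0.995, 0.002], [0.995, 0.1, 0.001], [0.001, 0.002, -1.0]]
contact_force: [2.3, 0.4, 3.0]
finger_gap: 0.0346
finger_force: 51.2
[0.55004732 0.09413733 0.00524389]
```

View pics/p3.png

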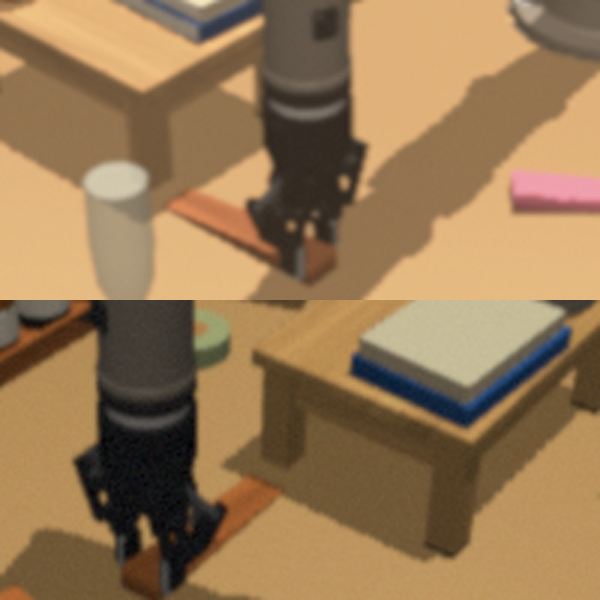

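Upper half (scene): nose edge at about (168,203)–(187,190), leg foot corners about (128,170), (150,183), (172,178). Lower half (side): nose edge (248,178)–(282,190), leg foot (262,155)–(282,168). The wedge lines up with the leg.

```bash
python3 - <<'E'
from h import *
M=np.load("o3.npy");x=M[:2,0];g=M[:2,3];d=-x/np.linalg.norm(x);w=np.array([-d[1],d[0]])
f=lambda P:((P[:,:2]-g)@np.c_[d,w]*1000).round(1).tolist()
s,dd=cam("scene"),cam("side")
S=lambda p:np.array(p)/3+[220,200]
D=lambda p:np.array(p)/3+[230,190]
print("nose",f(plane(s,S([(168,203),(187,190)]),.003)),f(plane(dd,D([(248,178),(282,190)]),.003)))
for z in(.005,.012):print(z,"leg scene +x-y,+x+y,-x+y",f(plane(s,S([(128,170),(150,183),(172,178)]),z)),"side +x+y,-x+y",f(plane(dd,D([(262,155),(282,168)]),z)))
# board edge midpoint lateral: corners top
print("board corners scene,side",f(plane(s,S([(150,95)]),.13)),f(plane(dd,D([(254,56),(470,140)]),.13)))
E
```

```text
nose [[160.1, 11.7], [160.8, -14.4]] [[156.3, 11.9], [160.3, -21.4]]
0.005 leg scene +x-y,+x+y,-x+y [[224.9, 0.6], [193.6, 1.9], [183.2, -17.2]] side +x+y,-x+y [[188.6, 19.7], [183.7, -5.2]]
0.012 leg scene +x-y,+x+y,-x+y [[217.4, 7.1], [186.3, 8.4], [176.1, -10.6]] side +x+y,-x+y [[181.0, 14.6], [176.1, -10.1]]
board corners scene,side [[158.2, 25.3]] [[158.7, 10.5], [164.6, -189.8]]
```

The two views agree on the leg if its foot is at about 11–12 mm: laterally it is within about 1 mm of the wedge's axis, and its face is about 18 mm ahead of the nose. I advance in small steps and watch the force.

```bash
python3 -m handwheel '[[[0.25,-0.03,0,0,0],[0.25,-0.08,0,0,0],[0.25,-0.13,0,0,0],[0.25,-0.17,0,0,0],[0.25,-0.2,0,0,0],[0.25,-0.2,0,0,0],[0.25,-0.2,0,0,0]]]'; python3 -m handwheel '[[[0.25,-0.02,0,0,0],[0.25,-0.04,0,0,0],[0.25,-0.06,0,0,0],[0.25,-0.06,0,0,0],[0.25,-0.06,0,0,0]]]'
```

```text
time: 4.85
tcp_pos: [0.5523, 0.0605, 0.0052]
ee_rot: [[-0.097, 0.995, -0.0], [0.995, 0.097, -0.002], [-0.002, -0.0, -1.0]]
contact_force: [-0.3, -0.8, 5.4]
finger_gap: 0.0347
finger_force: 51.5
time: 5.27
tcp_pos: [0.5533, 0.0535, 0.0053]
ee_rot: [[-0.099, 0.995, 0.0], [0.995, 0.099, -0.0], [-0.0, 0.0, -1.0]]
contact_force: [0.9, 1.8, 5.7]
finger_gap: 0.0347
finger_force: 51.5
```

```bash
python3 -m handwheel '[[[0.25,-0.01,0,0,0],[0.25,-0.02,0,0,0],[0.25,-0.02,0,0,0],[0.25,-0.02,0,0,0]]]' | grep -E 'tcp|contact'; python3 -m handwheel '[[[0.25,-0.01,0,0,0],[0.25,-0.02,0,0,0],[0.25,-0.02,0,0,0],[0.25,-0.02,0,0,0]]]'| grep -E 'tcp|contact'
```

```text
tcp_pos: [0.5536, 0.0509, 0.0052]
contact_force: [0.1, 2.7, 5.1]
tcp_pos: [0.5539, 0.0479, 0.0052]
contact_force: [0.2, 2.0, 5.1]
```

```bash
python3 -m handwheel '[[[0.25,-0.01,0,0,0],[0.25,-0.02,0,0,0],[0.25,-0.02,0,0,0],[0.25,-0.02,0,0,0]]]' | grep -E 'tcp|contact'
```

```text
tcp_pos: [0.5542, 0.045, 0.0052]
contact_force: [0.2, 2.8, 4.5]
```

```bash
python3 -m handwheel '[[[0.25,-0.01,0,0,0],[0.25,-0.02,0,0,0],[0.25,-0.02,0,0,0],[0.25,-0.02,0,0,0]]]' | grep -E 'tcp|contact'
```

```text
tcp_pos: [0.5545, 0.042, 0.0052]
contact_force: [-0.7, 2.7, 4.1]
```

```bash
python3 -m handwheel '[[[0.25,-0.01,0,0,0],[0.25,-0.02,0,0,0],[0.25,-0.02,0,0,0],[0.25,-0.02,0,0,0]]]' | grep -E 'tcp|contact'
```

```text
tcp_pos: [0.5548, 0.039, 0.0052]
contact_force: [0.6, 2.6, 5.2]
```

```bash
python3 -m handwheel '[[[0.25,-0.01,0,0,0],[0.25,-0.02,0,0,0],[0.25,-0.02,0,0,0],[0.25,-0.02,0,0,0]]]' | grep -E 'tcp|contact'
```

```text
tcp_pos: [0.5551, 0.036, 0.0052]
contact_force: [0.6, 2.1, 4.9]
```

```bash
python3 -m handwheel '[[[0.25,-0.01,0,0,0],[0.25,-0.02,0,0,0],[0.25,-0.02,0,0,0],[0.25,-0.02,0,0,0]]]' | grep -E 'tcp|contact'
```

```text
tcp_pos: [0.5553, 0.033, 0.0052]
contact_force: [0.1, 2.6, 5.2]
```

```bash
python3 - <<'E'
from h import *
a,b=robot.camera("scene"),robot.camera("side")
cv2.imwrite("pics/p4.png",np.vstack([cv2.resize(a[200:300,220:420],None,fx=3,fy=3,interpolation=2),cv2.resize(b[190:290,230:430],None,fx=3,fy=3,interpolation=2)])[:,:,::-1])
E
```

```text
(no output)
```

View pics/p4.png

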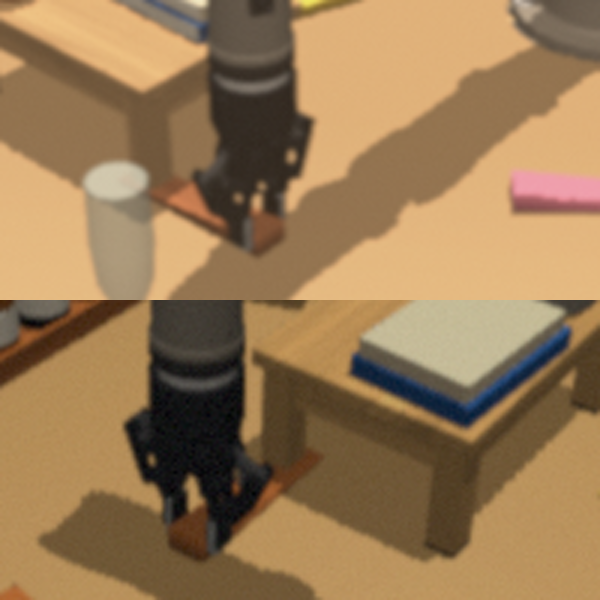

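The wedge runs under the leg: its edge meets the leg foot at (150,190) in the scene half, and its nose emerges past the leg at (322,455) in the side half. No contact yet, so I continue.

```bash
python3 -m handwheel '[[[0.25,-0.01,0,0,0],[0.25,-0.02,0,0,0],[0.25,-0.02,0,0,0],[0.25,-0.02,0,0,0]]]' | grep -E 'tcp|contact'
```

```text
tcp_pos: [0.5557, 0.03, 0.0053]
contact_force: [0.3, 2.9, 5.3]
```

```bash
python3 -m handwheel '[[[0.25,-0.01,0,0,0],[0.25,-0.02,0,0,0],[0.25,-0.02,0,0,0],[0.25,-0.02,0,0,0]]]' | grep -E 'tcp|contact'
```

```text
tcp_pos: [0.5559, 0.0271, 0.0052]
contact_force: [-0.1, 2.9, 4.9]
```

```bash
cat > chk.sh <<'E'
# prints the move's result; fails once the push exceeds 4.5 N
awk -F'[][,]' '/tcp|contact/{print} /contact/{if($3>4.5)e=1} END{exit e}'
E
python3 -m handwheel '[[[0.25,-0.007,0,0,0],[0.25,-0.013,0,0,0],[0.25,-0.013,0,0,0],[0.25,-0.013,0,0,0]]]' | sh chk.sh && python3 -m handwheel '[[[0.25,-0.007,0,0,0],[0.25,-0.013,0,0,0],[0.25,-0.013,0,0,0],[0.25,-0.013,0,0,0]]]' | sh chk.sh && python3 -m handwheel '[[[0.25,-0.007,0,0,0],[0.25,-0.013,0,0,0],[0.25,-0.013,0,0,0],[0.25,-0.013,0,0,0]]]' | sh chk.sh && python3 -m handwheel '[[[0.25,-0.007,0,0,0],[0.25,-0.013,0,0,0],[0.25,-0.013,0,0,0],[0.25,-0.013,0,0,0]]]' | sh chk.sh && python3 -m handwheel '[[[0.25,-0.007,0,0,0],[0.25,-0.013,0,0,0],[0.25,-0.013,0,0,0],[0.25,-0.013,0,0,0]]]' | sh chk.sh
```

```text
tcp_pos: [0.5561, 0.0253, 0.0052]
contact_force: [1.3, 2.9, 5.8]
tcp_pos: [0.5563, 0.0234, 0.0052]
contact_force: [-0.2, 3.5, 4.9]
tcp_pos: [0.5565, 0.0215, 0.0052]
contact_force: [-0.1, 2.5, 5.5]
tcp_pos: [0.5567, 0.0195, 0.0052]
contact_force: [-0.2, 2.9, 5.8]
tcp_pos: [0.5569, 0.0176, 0.0052]
contact_force: [0.4, 2.8, 4.9]
```

```bash
python3 -m handwheel '[[[0.25,-0.007,0,0,0],[0.25,-0.013,0,0,0],[0.25,-0.013,0,0,0],[0.25,-0.013,0,0,0]]]' | sh chk.sh && python3 -m handwheel '[[[0.25,-0.007,0,0,0],[0.25,-0.013,0,0,0],[0.25,-0.013,0,0,0],[0.25,-0.013,0,0,0]]]' | sh chk.sh && python3 -m handwheel '[[[0.25,-0.007,0,0,0],[0.25,-0.013,0,0,0],[0.25,-0.013,0,0,0],[0.25,-0.013,0,0,0]]]' | sh chk.sh && python3 -m handwheel '[[[0.25,-0.007,0,0,0],[0.25,-0.013,0,0,0],[0.25,-0.013,0,0,0],[0.25,-0.013,0,0,0]]]' | sh chk.sh && python3 -m handwheel '[[[0.25,-0.007,0,0,0],[0.25,-0.013,0,0,0],[0.25,-0.013,0,0,0],[0.25,-0.013,0,0,0]]]' | sh chk.sh
```

```text
tcp_pos: [0.557, 0.0156, 0.0052]
contact_force: [-0.5, 2.1, 5.3]
tcp_pos: [0.5572, 0.0137, 0.0052]
contact_force: [-0.4, 2.1, 5.9]
tcp_pos: [0.5574, 0.0118, 0.0052]
contact_force: [-0.6, 2.1, 4.9]
tcp_pos: [0.5576, 0.0098, 0.0052]
contact_force: [-0.1, 2.8, 5.7]
tcp_pos: [0.5578, 0.0079, 0.0053]
contact_force: [-0.2, 2.3, 5.8]
```

```bash
python3 -m handwheel '[[[0.25,-0.007,0,0,0],[0.25,-0.013,0,0,0],[0.25,-0.013,0,0,0],[0.25,-0.013,0,0,0]]]' | sh chk.sh && python3 -m handwheel '[[[0.25,-0.007,0,0,0],[0.25,-0.013,0,0,0],[0.25,-0.013,0,0,0],[0.25,-0.013,0,0,0]]]' | sh chk.sh && python3 -m handwheel '[[[0.25,-0.007,0,0,0],[0.25,-0.013,0,0,0],[0.25,-0.013,0,0,0],[0.25,-0.013,0,0,0]]]' | sh chk.sh && python3 -m handwheel '[[[0.25,-0.007,0,0,0],[0.25,-0.013,0,0,0],[0.25,-0.013,0,0,0],[0.25,-0.013,0,0,0]]]' | sh chk.sh && python3 -m handwheel '[[[0.25,-0.007,0,0,0],[0.25,-0.013,0,0,0],[0.25,-0.013,0,0,0],[0.25,-0.013,0,0,0]]]' | sh chk.sh
```

```text
tcp_pos: [0.558, 0.006, 0.0052]
contact_force: [0.8, 2.9, 5.7]
tcp_pos: [0.5582, 0.004, 0.0052]
contact_force: [-0.2, 2.7, 4.5]
tcp_pos: [0.5584, 0.0021, 0.0052]
contact_force: [-0.7, 1.9, 5.6]
tcp_pos: [0.5585, 0.0002, 0.0052]
contact_force: [-0.7, 2.9, 4.5]
tcp_pos: [0.5588, -0.0017, 0.0052]
contact_force: [-0.4, 2.2, 5.0]
```

```bash
python3 -m handwheel '[[[0.25,-0.007,0,0,0],[0.25,-0.01,0,0,0],[0.25,-0.01,0,0,0],[0.25,-0.01,0,0,0]]]' | sh chk.sh && python3 -m handwheel '[[[0.25,-0.005,0,0,0],[0.25,-0.01,0,0,0],[0.25,-0.01,0,0,0],[0.25,-0.01,0,0,0]]]' | sh chk.sh && python3 -m handwheel '[[[0.25,-0.005,0,0,0],[0.25,-0.01,0,0,0],[0.25,-0.01,0,0,0],[0.25,-0.01,0,0,0]]]' | sh chk.sh && python3 -m handwheel '[[[0.25,-0.005,0,0,0],[0.25,-0.01,0,0,0],[0.25,-0.01,0,0,0],[0.25,-0.01,0,0,0]]]' | sh chk.sh && python3 -m handwheel '[[[0.25,-0.005,0,0,0],[0.25,-0.01,0,0,0],[0.25,-0.01,0,0,0],[0.25,-0.01,0,0,0]]]' | sh chk.sh && python3 -m handwheel '[[[0.25,-0.005,0,0,0],[0.25,-0.01,0,0,0],[0.25,-0.01,0,0,0],[0.25,-0.01,0,0,0]]]' | sh chk.sh
```

```text
tcp_pos: [0.5589, -0.0032, 0.0052]
contact_force: [0.1, 2.7, 5.3]
tcp_pos: [0.559, -0.0045, 0.0053]
contact_force: [0.2, 2.6, 5.6]
tcp_pos: [0.5591, -0.0051, 0.0052]
contact_force: [-0.6, 4.7, 5.8]
```

Contact: 4.7 N and rising. From here I step about 0.7 mm at a time.

```bash
python3 -m handwheel '[[[0.25,-0.005,0,0,0],[0.25,-0.005,0,0,0],[0.25,-0.005,0,0,0],[0.25,-0.005,0,0,0]]]'
```

```text
time: 14.7
tcp_pos: [0.5591, -0.0053, 0.0052]
ee_rot: [[-0.101, 0.995, -0.0], [0.995, 0.101, 0.002], [0.002, 0.0, -1.0]]
contact_force: [-1.0, 5.2, 5.9]
finger_gap: 0.0349
finger_force: 51.5
```

```bash
python3 -m handwheel '[[[0.25,-0.005,0,0,0],[0.25,-0.005,0,0,0],[0.25,-0.005,0,0,0],[0.25,-0.005,0,0,0]]]' | sh chk.sh
```

```text
tcp_pos: [0.5591, -0.0054, 0.0052]
contact_force: [-0.5, 6.1, 7.1]
```

```bash
python3 -m handwheel '[[[0.25,-0.005,0,0,0],[0.25,-0.005,0,0,0],[0.25,-0.005,0,0,0],[0.25,-0.005,0,0,0]]]' | sh chk.sh
```

```text
tcp_pos: [0.5591, -0.0056, 0.0053]
contact_force: [-1.1, 6.4, 6.1]
```

```bash
python3 -m handwheel '[[[0.25,-0.005,0,0,0],[0.25,-0.01,0,0,0],[0.25,-0.01,0,0,0],[0.25,-0.01,0,0,0]]]' | sh chk.sh
```

```text
tcp_pos: [0.5591, -0.0059, 0.0052]
contact_force: [-1.2, 7.3, 6.0]
```

```bash
python3 -m handwheel '[[[0.25,-0.005,0,0,0],[0.25,-0.01,0,0,0],[0.25,-0.01,0,0,0],[0.25,-0.01,0,0,0]]]' | sh chk.sh
```

```text
tcp_pos: [0.5591, -0.0061, 0.0053]
contact_force: [-1.3, 10.3, 6.3]
```

```bash
python3 -m handwheel '[[[0.25,0,0,0,0],[0.25,0,0,0,0]]]' | sh chk.sh; python3 -m handwheel '[[[0.25,0.01,0,0,0],[0.25,0.015,0,0,0],[0.25,0.015,0,0,0],[0.25,0.015,0,0,0]]]'|sh chk.sh
```

```text
tcp_pos: [0.5591, -0.0061, 0.0052]
contact_force: [-1.0, 9.1, 6.7]
tcp_pos: [0.5591, -0.0061, 0.0052]
contact_force: [-0.2, 6.6, 6.2]
```

```bash
python3 - <<'E'
from h import *
a,b=robot.camera("scene"),robot.camera("side")
old=cv2.imread("pics/side0.png")[:,:,::-1]; oa=cv2.imread("pics/scene0.png")[:,:,::-1]
z=lambda i,x,y:cv2.resize(i[y:y+100,x:x+130],None,fx=3,fy=3,interpolation=2)
cv2.imwrite("pics/p5.png",np.vstack([np.hstack([z(oa,200,180),z(a,200,180)]),np.hstack([z(old,310,180),z(b,310,180)])])[:,:,::-1])
E
```

```text
(no output)
```

View pics/p5.png

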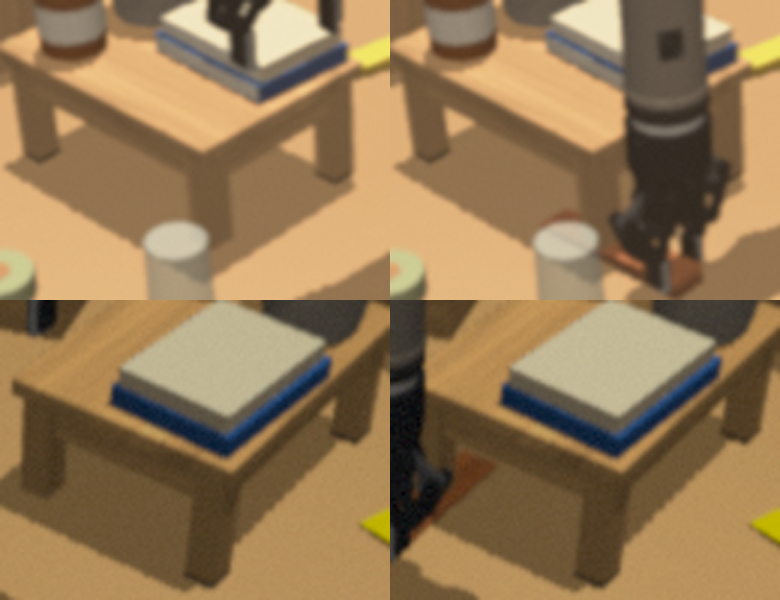

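The stand is unmoved (corners at the same pixels before and after), and the wedge is seated under the short leg, showing on both sides of it. I relax the push, release and rise.

```bash
python3 -m handwheel '[[[0.25,0.01,0,0,0],[0.25,0.015,0,0,0],[0.25,0.015,0,0,0]]]'|sh chk.sh; python3 -m handwheel '[[[0.5,0,0,0,0],[0.6,0,0,0,0],[0.7,0,0,0,0],[0.8,0,0,0,0],[0.8,0,0,0,0],[0.8,0,0,0,0]]]' 20; python3 -m handwheel '[[[0.8,0.02,0,-0.1,0],[0.8,0.1,0,-0.3,0],[0.8,0.2,0,-0.5,0],[0.8,0.4,0,-0.7,0],[0.8,0.6,0,-0.9,0],[0.8,0.8,0,-1,0],[0.8,0.9,0,-1,0],[0.8,0.9,0,-1,0],[0.8,0.9,0,-1,0]]]'
python3 - <<'E'
from h import *
a,b=robot.camera("scene"),robot.camera("side")
z=lambda i,x,y:cv2.resize(i[y:y+140,x:x+180],None,fx=2,fy=2,interpolation=2)
cv2.imwrite("pics/p6.png",np.hstack([z(a,190,150),z(b,290,160)])[:,:,::-1])
E
```

```text
tcp_pos: [0.5591, -0.0061, 0.0052]
contact_force: [-0.3, 4.0, 5.1]
time: 17.38
tcp_pos: [0.5589, -0.0079, 0.0048]
ee_rot: [[-0.099, 0.995, -0.001], [0.995, 0.099, -0.0], [-0.0, -0.001, -1.0]]
contact_force: [-0.0, 1.1, -0.6]
finger_gap: 0.0684
finger_force: 0.0
time: 18.13
tcp_pos: [0.5453, 0.1278, 0.1551]
ee_rot: [[-0.102, 0.995, -0.0], [0.995, 0.102, -0.001], [-0.001, -0.0, -1.0]]
contact_force: [0.3, 0.6, 0.0]
finger_gap: 0.0683
finger_force: 0.0
```

View pics/p6.png

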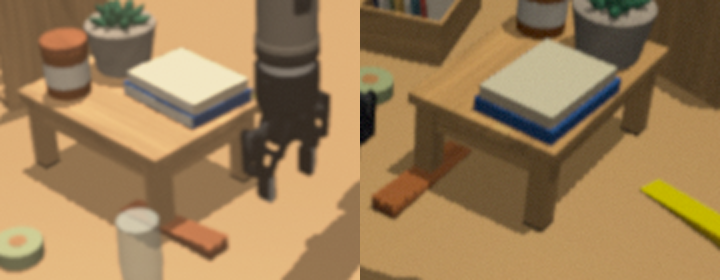

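The picture shows the wedge flat under the short leg (scene half (130..225,205..250); side half (375..470,145..210)), with the stand and its stock unmoved and the gripper clear. I'm handing in.

```bash
python3 -c "
from station import robot
print(robot.sign_off())"
```

```text
the job is handed in; nothing more can be done
None
```

I pushed the wedge flat under the short leg until it was tight, at about 9 N of push. I then released it there with the stand and its stock unmoved in the pictures, and handed the job in at about 18 s.

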